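# Find the loaded sealing plug by weight and present it at the open port

### The job

Two look-alike black sealing plugs stand in the left and right compartments of the grey parts tray (left and right as the robot sees them); only one has its metal core inside. Gripping gently (no more than about 25 N, the shells are thin), lift the left plug clear to feel its weight, set it softly back upright in its own compartment, then lift the right one. Finish while holding the heavier plug upright and still, a few centimetres above the open port of the round black end plate and centred on it without touching it, with the lighter plug standing in its own compartment and everything else left alone.

Things in the scene. Friction and masses are not known exactly. Their poses are not given: they have to be found in the camera images.
- plug_a: a sealing plug: upright plain black plastic cylinder, 40 mm diameter, 84 mm tall, flat ends, two thin rubber rings near its foot; both plugs look alike but one weighs at least 120 g more (each under 0.5 kg, a core inside may shift a millimetre or two). Its thin shell cracks when pinched: grip it with no more than about 25 N. Origin: centre of its underside; z up its axis. Starts standing in the tray's left (+y end) compartment
- plug_b: a sealing plug: upright plain black plastic cylinder, 40 mm diameter, 84 mm tall, flat ends, two thin rubber rings near its foot; both plugs look alike but one weighs at least 120 g more (each under 0.5 kg, a core inside may shift a millimetre or two). Its thin shell cracks when pinched: grip it with no more than about 25 N. Origin: centre of its underside; z up its axis. Starts standing in the tray's right (-y end) compartment
- tray: fixed grey parts tray, 100 mm (x) by 280 mm (y), rim 18 mm high, floor top 4 mm above the table, 4 mm walls; two cross walls split its length into three compartments about 92 x 88 mm. Origin: centre of its underside; its y runs along its length, towards the robot's left
- left_pocket (a point): centre of the floor of the tray's left (+y) compartment, 4 mm above the table
- right_pocket (a point): centre of the floor of the tray's right (-y) compartment, 4 mm above the table
- closure: fixed black round end plate of a cable closure, 210 mm across, its top face bare grey metal and 30 mm above the table, carrying a ring of five ports on a 55 mm radius: four blanked by round black caps (66 mm high above the table) and one open. Origin: centre of its underside; the open port lies on its -x side
- port (a point): centre of the mouth of the one open port: an upright black tube 54 mm outside, 45 mm inside diameter with a dark bottom, mouth 58 mm above the table
- gland_nut: loose grey ring, 44 mm across, 14 mm high, lying in the tray's middle compartment; origin: centre of its underside
- screwdriver: loose screwdriver with orange handle lying on the table to the left of the work, about along x, handle towards the robot, some 200 mm long
- tape_roll: loose black tape roll, 68 mm across, 19 mm high, lying flat beyond the tray and the end plate; origin: centre of its underside
- cleaver: loose fibre cleaver, aluminium block 50 x 60 x 42 mm; origin: centre of its underside
- bottle: loose clear closed bottle, 48 mm across, 110 mm tall; origin: centre of its underside
- cassette: loose grey splice cassette 100 x 150 x 12 mm, lying flat; origin: centre of its underside
- sleeve_box: loose cardboard box 60 x 90 x 30 mm; origin: centre of its underside

How it is judged:
By the outcome, as a careful person would: the job done as asked, in the order asked, and still so for the second after the job is handed in, while the arm keeps its last pose, push and grip.
It also fails if it takes over 64 s, if anything falls off the work surface, if the arm or the gripper's body presses on something with over 40 N, if the wrist force passes 120 N, or if a joint passes its speed limit or range.

### The arm

A 6-joint arm with a two-finger parallel gripper is mounted at the origin on the work surface. World frame = base frame: x ahead of the robot, y to its left, z up, the work surface at z = 0. Lengths are in m, angles in rad, forces in N, time in s.
With the tool pointing down it reaches from about 0.35 to 0.975 m from the base axis. Payload 4.9 kg.
Tool frame: the origin (TCP) lies midway between the tips of the shut fingers; the grasp point (between the pads) lies ctrl.tcp_to_grasp behind it (ctrl.tcp_to_grasp is the distance from the TCP to the grasp point, in m); z points along the fingers, y is the direction in which the jaws open and shut (so a half turn about z gives the same grasp; the last joint's range is limited). The gripper opens to 85 mm and grips with 20 to 120 N. Pads are 22 mm wide; open, the fingers measure 114 mm over their backs; the gripper's body (76 mm by 85 mm) begins 54 mm behind the grasp point. The pads swing forward as they close: fully open they stand 13 mm farther back than shut.
Start: joints at [1.074, 0.053, 1.613, -0, 1.476, -0.119], TCP at [0.231, 0.581, 0.231] pointing down, gripper open.
Joint ranges: [-3.01, 3.01], [-1.01, 2.22], [0.06, 2.58], [-1.02, 4.17], [0.09, 2.62], [-3.14, 3.14]. Speed limits (rad/s): [2.57, 2.57, 3.14, 3.14, 3.14, 3.14].

### API

Orientations are given as a rotation vector (axis times angle).
In Python, from station import ctrl, get_image, calibration, finish_job, models gives the robot as it stands.
- The arm moves only by the shell command python3 -m creep 'ROWS' [FORCE]. ROWS is JSON, a list of rows, each a list of 7 numbers: the opening, from 0 (shut) to 1 (fully open), then the shift along the tool's x, y, z in m, then the turn, a rotation vector about the tool's x, y, z in degrees. A call has 1 to 20 rows; each row shifts and turns the commanded pose from where the row before left it, along the tool's axes as they then stand; what a row does not reach is not made up. A row lasts 1/10 s, in which the tool goes at most 50 mm and 8.59 degrees, less where a joint would pass 70% of its speed; a pose out of reach is approached as far as the arm can. A call with a gripper value outside its range is refused whole. The fingers move at their own pace and stop on an object; FORCE is the grip in N (left out, the last holds). Time passes only in rows, so rows that do not move let the fingers close. It gives the time, the measured TCP pose, the force and the opening at its end, in the units of the state.
- ctrl.get_obs(): the state, without advancing time (a new reading comes with each control period).
- get_image(name): name is "scene" or "top"; returns the picture (400x640x3 uint8, red, green, blue); there is no depth.
- calibration(name): a dict with "mtx" (3x3 intrinsics, pixels), "R" (3x3) and "t" (3): a world point X has camera coordinates R X + t. Camera axes: x right, y down, z forward; pixel columns grow to the right and rows downward; lengths in m; the calibration is good to about 2 mm. A picture is of the moment at which its call begins. calibration takes no time and is no camera call.
- finish_job(): hands the job in, once; it reports no verdict.
Trained networks look in the newest picture that a camera, given by its name, has taken for a name from the list of things; names that differ only in an ending like _2 or _b are one class to them, and where a whole thing is asked for, a point or a joint stands for the part that bears it (a point fixed in the world has none). Each returns a list of dicts, best first, with "conf" (0 to 1); they miss things now and then, are a little off and sometimes report something else, mostly with a low value. They report only what shows in the picture. A call takes as long as a camera call.
- models.search_frame(camera, name): "extent" ([left, top, right, bottom] in pixels, round what is visible of it).
The state is a dict: "t": time; "q": joint angles; "dq": joint speeds; "effort": joint torques, N m; "tool_pos": TCP position; "tool_rot": TCP orientation; "contact_force": force on the tool from outside, world axes, zero at the start; "wrist_torque": the same for the moment, N m; "opening": finger opening in m.
Only numpy, scipy, OpenCV 4.12 (cv2) and the standard library are available. Lean on these libraries where they do the work, as an engineer would, in place of code of your own. Each camera call takes 0.05 s, during which the arm holds its last target. There are 200 camera calls.

## Working session

There is one attempt and no reset: what is moved stays moved. The work goes in short steps, Python scripts to look and compute and a shell command to move; the robot and the scene stay as the last step left them, time stands still between calls to the robot, and variables do not carry over. Pictures are saved under pics/ and viewed, about 8 in all and at most 12, crops included, and the job is handed in when it is done.

```bash
ls; mkdir -p pics; python3 - <<'E'
from station import ctrl,get_image,calibration,models
import cv2,numpy as np
o=ctrl.get_obs();print({k:np.round(v,3).tolist() for k,v in o.items()},ctrl.tcp_to_grasp)
for c in("scene","top"):
    im=get_image(c);cv2.imwrite(f"pics/{c}0.png",im[:,:,::-1])
    k=calibration(c);print(c,np.round(k["mtx"],1).tolist(),np.round(-k["R"].T@k["t"],3),np.round(k["R"],3).tolist())
    for n in("plug_a","tray","closure","gland_nut"):
        print(n,[(np.round(d["extent"]).tolist(),round(d["conf"],2)) for d in models.search_frame(c,n)][:4])
E
```

```text
pics
{'t': 0.0, 'q': [1.074, 0.053, 1.614, -0.0, 1.476, -0.119], 'dq': [0.001, -0.0, -0.001, 0.001, -0.0, -0.002], 'effort': [-0.001, -39.369, -37.017, -0.0, 0.007, -0.0], 'tool_pos': [0.23, 0.58, 0.23], 'tool_rot': [-0.59, -3.085, 0.003], 'contact_force': [-0.82, 1.013, 0.652], 'wrist_torque': [-0.022, 0.042, -0.001], 'opening': 0.086} 0.0187
scene [[370.5, 0.0, 317.9], [0.0, 370.5, 200.5], [0.0, 0.0, 1.0]] [ 0.915 -0.361  0.68 ] [[0.845, 0.535, 0.002], [0.404, -0.635, -0.658], [-0.35, 0.557, -0.753]]
plug_a [([150.0, 278.0, 186.0, 320.0], 0.87), ([226.0, 225.0, 248.0, 264.0], 0.65), ([132.0, 228.0, 281.0, 347.0], 0.65), ([204.0, 268.0, 224.0, 285.0], 0.46)]
tray [([131.0, 225.0, 281.0, 350.0], 0.93)]
closure [([264.0, 148.0, 349.0, 220.0], 0.94), ([309.0, 120.0, 377.0, 138.0], 0.4)]
gland_nut [([203.0, 267.0, 226.0, 285.0], 0.79), ([132.0, 225.0, 281.0, 346.0], 0.54)]
top [[365.2, 0.0, 323.0], [0.0, 365.2, 198.1], [0.0, 0.0, 1.0]] [0.569 0.047 0.938] [[0.016, -0.999, -0.035], [-0.996, -0.013, -0.084], [0.083, 0.036, -0.996]]
plug_a [([444.0, 248.0, 470.0, 264.0], 0.81), ([380.0, 235.0, 402.0, 247.0], 0.69)]
tray [([364.0, 212.0, 481.0, 279.0], 0.7)]
closure [([249.0, 194.0, 330.0, 279.0], 0.7)]
gland_nut [([405.0, 235.0, 425.0, 254.0], 0.45)]
```

```bash
python3 - <<'E'
import cv2
a=cv2.imread("pics/top0.png")[150:330,220:500];cv2.imwrite("pics/topc.png",cv2.resize(a,None,fx=2.8,fy=2.8,interpolation=2))
E
```

```text
(no output)
```

View pics/scene0.png

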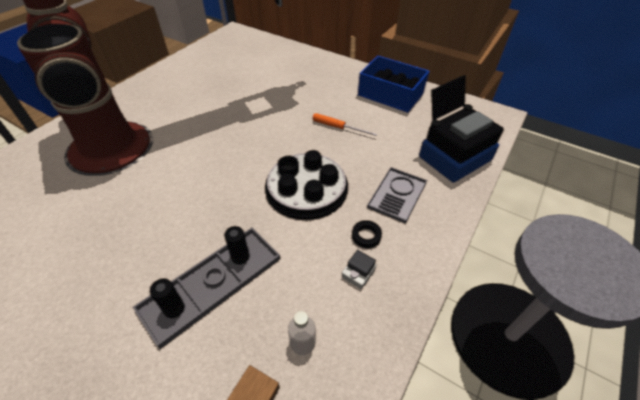

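View pics/topc.png

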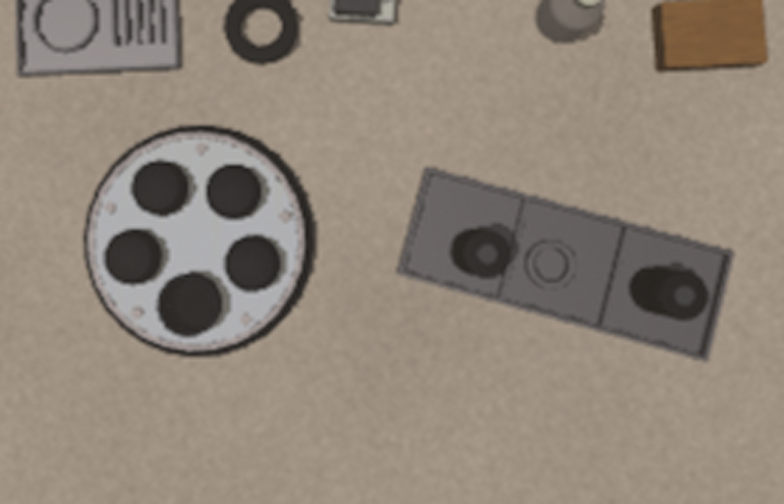

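Scene: the tray's two plugs are at about (236,243), which is the left one, and (166,298), the right one; the nut is in the middle. The top crop shows the tray rotated by about 15°, plugs at crop (485,252) and (675,293), and the open port as the wider dark ring at (190,303). Next I fit these numerically.

```bash
cat > h.py <<'E'
import cv2,numpy as np
from scipy.optimize import least_squares,minimize
from station import calibration
K={c:calibration(c) for c in("top","scene")}
def proj(c,X):
    k=K[c];P=(k["R"]@np.atleast_2d(X).T+np.ravel(k["t"])[:,None]);p=k["mtx"]@P
    return (p[:2]/p[2]).T
def back(c,uv,z):
    k=K[c];d=k["R"].T@np.linalg.inv(k["mtx"])@np.array([*uv,1.]);o=-k["R"].T@np.ravel(k["t"])
    return (o+d*(z-o[2])/d[2])[:2]
A=np.linspace(0,2*np.pi,40)[:-1]
def cyl(x,y,r,z0,z1): return np.array([[x+r*np.cos(a),y+r*np.sin(a),z] for z in(z0,z1) for a in A])
def hull(c,X,S=4):
    return cv2.convexHull(((proj(c,X)+.5)*S-.5).astype(np.float32)).round().astype(np.int32)
def fit(c,im,xy,r,z0,z1,S=4,thr=None,grow=1.6):
    """maximise inside-minus-ring contrast of the cylinder's silhouette"""
    g=cv2.resize(cv2.cvtColor(im,cv2.COLOR_RGB2GRAY),None,fx=S,fy=S,interpolation=cv2.INTER_CUBIC).astype(float)
    if thr: g=np.clip(g,0,thr)
    def cost(p):
        m=np.zeros(g.shape,np.uint8);M=m.copy()
        cv2.fillConvexPoly(m,hull(c,cyl(*p,r,z0,z1),S),1)
        M=cv2.dilate(m,np.ones((2*S+1,2*S+1),np.uint8))-m
        return g[m>0].mean()-g[M>0].mean()
    b=np.array(xy,float)
    for s in(.006,.002,.0007):
        for _ in range(12):
            C=[b+s*np.array([i,j]) for i in(-1,0,1) for j in(-1,0,1)]
            n=min(C,key=cost)
            if np.allclose(n,b):break
            b=n
    return b,cost(b)
E
python3 - <<'E'
from h import *
im={c:cv2.imread(f"pics/{c}0.png")[:,:,::-1].copy() for c in K}
T=lambda u,v:(220+(u+.5)/2.8-.5,150+(v+.5)/2.8-.5)
cs=[back("top",T(*p),.018) for p in((430,168),(732,250),(708,358),(400,272))]
cs=np.array(cs);print("tray corners",cs.round(3).tolist(),"sizes",[np.linalg.norm(cs[i]-cs[i-1]).round(3) for i in range(4)])
ctr=cs.mean(0);ay=(cs[0]+cs[3]-cs[1]-cs[2]);ay/=np.linalg.norm(ay);print("ctr",ctr.round(3),"yaw",np.degrees(np.arctan2(-ay[0],ay[1])).round(1),"pockets",(ctr+.092*ay).round(3),(ctr-.092*ay).round(3))
init={"left":back("top",T(487,253),.088),"right":back("top",T(684,295),.088)}
for n,xy in init.items():
    print(n,xy.round(3))
    for c in K:
        for thr in(None,70):
            b,v=fit(c,im[c],xy,.02,.004,.088,thr=thr);print(" ",c,thr,b.round(4),round(v,1))
p=back("top",T(190.5,303),.058);print("port",p.round(3))
for c in K:
    for thr in(None,120): b,v=fit(c,im[c],p,.027,.03,.058,thr=thr);print(" ",c,thr,b.round(4),round(v,1))
for n,t in(("caps",[(160,188),(236,192),(134,256),(253,263)]),):
    q=np.array([fit("top",im["top"],back("top",T(*u),.066),.02,.03,.066)[0] for u in t]);print(q.round(3).tolist())
k=back("top",T(197,240),.03);print("closure",k.round(3),fit("top",im["top"],k,.105,0,.03)[0])
E
```

```text
tray corners [[0.618, -0.047], [0.55, -0.312], [0.455, -0.289], [0.525, -0.02]] sizes [np.float64(0.097), np.float64(0.274), np.float64(0.097), np.float64(0.278)]
ctr [ 0.537 -0.167] yaw -14.5 pockets [ 0.56  -0.078] [ 0.514 -0.256]
left [ 0.545 -0.086]
  top None [ 0.5447 -0.0857] -32.2
  top 70 [ 0.5454 -0.0871] -17.7
  scene None [ 0.5448 -0.0851] -80.6
  scene 70 [ 0.5474 -0.0871] -42.6
right [ 0.514 -0.246]
  top None [ 0.5142 -0.2448] -37.6
  top 70 [ 0.5149 -0.2448] -22.5
  scene None [ 0.5135 -0.2435] -77.5
  scene 70 [ 0.5169 -0.2455] -43.4
port [0.498 0.161]
  top None [0.4965 0.1636] -90.0
  top 120 [0.4965 0.1622] -64.3
  scene None [0.4951 0.1649] -107.8
  scene 120 [0.4972 0.1622] -74.1
[[0.6, 0.182], [0.589, 0.131], [0.53, 0.211], [0.537, 0.113]]
closure [0.551 0.16 ] [0.55158507 0.15811043]
```

```bash
python3 -m creep '[[1,0,0,0,0,0,-7.2],[1,0,0,0,0,0,-7.2],[1,0,0,0,0,0,-7.3],[1,0,0,0,0,0,0]]' 22
cat > d.py <<'E'
import sys,numpy as np
from scipy.spatial.transform import Rotation as R
from station import ctrl
o=ctrl.get_obs();M=R.from_rotvec(o["tool_rot"]).as_matrix();d=np.array(list(map(float,sys.argv[1:4])))-o["tool_pos"]
print("t",o["t"].__round__(2),"pos",np.round(o["tool_pos"],4),"open",np.round(o["opening"],4),"F",np.round(o["contact_force"],2),"W",np.round(o["wrist_torque"],3))
print("toolaxes",M.round(3).tolist(),"delta mm in tool axes",(M.T@d*1e3).round(1),"q",np.round(o["q"],2))
E
python3 d.py .5455 -.086 .2
```

```text
t: 0.9
tool_pos: [0.2305, 0.5809, 0.2313]
tool_rot: [-0.001, 3.142, 0.0]
contact_force: [-0.2, -0.2, -0.3]
opening: 0.0853
t 0.9 pos [0.2305 0.5809 0.2313] open 0.0853 F [-0.2  -0.17 -0.26] W [-0.023 -0.032 -0.049]
toolaxes [[-1.0, -0.001, 0.0], [-0.001, 1.0, 0.0], [-0.0, 0.0, -1.0]] delta mm in tool axes [-314.5 -667.1   31.3] q [ 1.07  0.05  1.61  0.    1.48 -0.5 ]
```

```bash
python3 -m creep '[[1,-0.0175,-0.037,0,0,0,0],[1,-0.0175,-0.037,0,0,0,0],[1,-0.0175,-0.037,0,0,0,0],[1,-0.0175,-0.037,0,0,0,0],[1,-0.0175,-0.037,0,0,0,0],[1,-0.0175,-0.037,0,0,0,0],[1,-0.0175,-0.037,0,0,0,0],[1,-0.0175,-0.037,0,0,0,0],[1,-0.0175,-0.037,0,0,0,0],[1,-0.0175,-0.037,0,0,0,0],[1,-0.0175,-0.037,0,0,0,0],[1,-0.0175,-0.037,0,0,0,0],[1,-0.0175,-0.037,0,0,0,0],[1,-0.0175,-0.037,0,0,0,0],[1,-0.0175,-0.037,0,0,0,0],[1,-0.0175,-0.037,0,0,0,0],[1,-0.0175,-0.037,0,0,0,0],[1,-0.0175,-0.037,0,0,0,0],[1,0,0,0,0,0,0],[1,0,0,0,0,0,0]]'
python3 d.py .5455 -.086 .034
```

```text
t: 2.9
tool_pos: [0.5461, -0.0853, 0.2311]
tool_rot: [-0.004, -3.141, -0.001]
contact_force: [-0.2, 0.4, 0.7]
opening: 0.0853
t 2.9 pos [ 0.5461 -0.0853  0.2311] open 0.0853 F [-0.21  0.44  0.65] W [ 0.062 -0.024  0.015]
toolaxes [[-1.0, 0.003, -0.001], [0.003, 1.0, 0.001], [0.001, 0.001, -1.0]] delta mm in tool axes [  0.5  -0.8 197.1] q [-0.29 -0.12  1.78  0.    1.48 -1.86]
```

```bash
python3 -m creep '[[1,0,-0.001,0.03,0,0,0],[1,0,0,0.03,0,0,0],[1,0,0,0.03,0,0,0],[1,0,0,0.03,0,0,0],[1,0,0,0,0,0,0]]'
python3 - <<'E'
from h import *
from station import get_image
im=get_image("scene");c=im[170:330,120:320];cv2.imwrite("pics/s1.png",cv2.resize(c[:,:,::-1],None,fx=4,fy=4,interpolation=2))
im=get_image("top");c=im[190:290,340:480];cv2.imwrite("pics/t1.png",cv2.resize(c[:,:,::-1],None,fx=5,fy=5,interpolation=2))
E
```

```text
t: 3.4
tool_pos: [0.5422, -0.0833, 0.1064]
tool_rot: [0.002, -3.132, -0.005]
contact_force: [-0.0, 0.3, -0.2]
opening: 0.0857
```

View pics/s1.png

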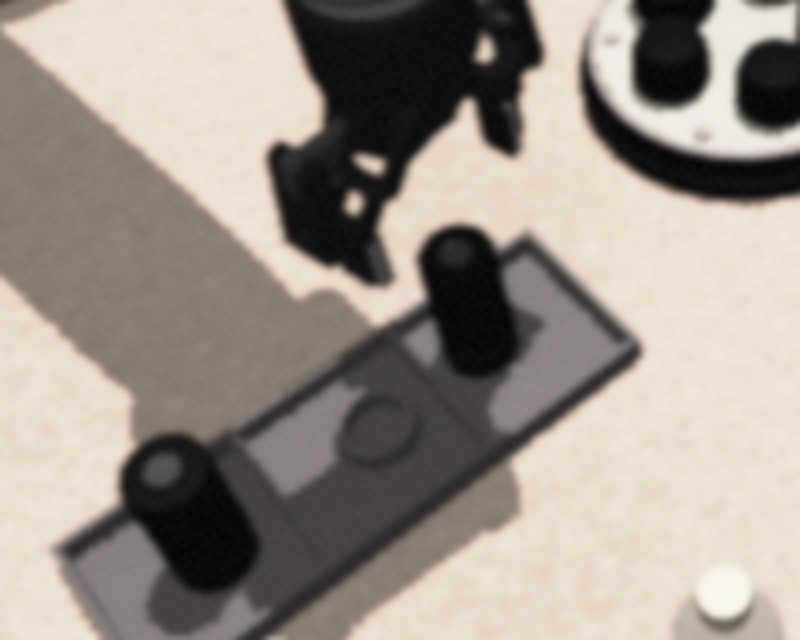

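The scene crop shows the open fingers (tips at crop (378,275) and (510,145)) straddling the left plug's top at (455,240), all clear. I let it settle and check the alignment.

```bash
python3 -m creep '[[1,0,0,0,0,0,0],[1,0,0,0,0,0,0]]'; python3 d.py .5455 -.086 .034
python3 - <<'E'
from h import *
for z in(.1,.119,.125): print(z,[((proj("scene",[.5455,-.086+d,z])[0]-[120,170])*4).round() for d in(-.043,0,.043)])
E
```

```text
t: 3.7
tool_pos: [0.5476, -0.0859, 0.1138]
tool_rot: [-0.002, 3.138, -0.002]
contact_force: [-0.4, 0.1, 0.3]
opening: 0.0854
t 3.7 pos [ 0.5476 -0.0859  0.1138] open 0.0854 F [-0.4   0.09  0.26] W [ 0.009 -0.     0.058]
toolaxes [[-1.0, -0.001, 0.004], [-0.001, 1.0, -0.001], [-0.004, -0.001, -1.0]] delta mm in tool axes [ 2.4  0.  79.8] q [-0.29 -0.02  1.88  0.    1.27 -1.86]
0.1 [array([388., 302.]), array([449., 240.]), array([506., 182.])]
0.119 [array([380., 279.]), array([442., 216.]), array([500., 158.])]
0.125 [array([377., 271.]), array([440., 208.]), array([499., 150.])]
```

```bash
python3 -m creep '[[1,0,0,0.005,0,0,0],[1,0,0,0.01,0,0,0],[1,0,0,0.01,0,0,0],[1,0,0,0.01,0,0,0],[1,0,0,0.01,0,0,0],[1,0,0,0.01,0,0,0],[1,0,0,0.01,0,0,0],[1,0,0,0.008,0,0,0],[1,0,0,0.004,0,0,0],[1,0,0,0,0,0,0],[1,0,0,0,0,0,0],[1,0,0,0,0,0,0],[1,0,0,0,0,0,0]]'; python3 d.py .5455 -.086 .034
```

```text
t: 5.0
tool_pos: [0.5466, -0.0859, 0.0349]
tool_rot: [-0.001, 3.141, -0.001]
contact_force: [-0.6, 0.6, -0.4]
opening: 0.0854
t 5.0 pos [ 0.5466 -0.0859  0.0349] open 0.0854 F [-0.62  0.6  -0.38] W [-0.038  0.032  0.002]
toolaxes [[-1.0, -0.001, 0.001], [-0.001, 1.0, -0.0], [-0.001, -0.0, -1.0]] delta mm in tool axes [ 1.1 -0.1  0.9] q [-0.29  0.09  1.92 -0.    1.13 -1.86]
```

```bash
python3 -m creep '[[0.85,0,0,0,0,0,0],[0.72,0,0,0,0,0,0],[0.62,0,0,0,0,0,0],[0.57,0,0,0,0,0,0],[0.53,0,0,0,0,0,0],[0.5,0,0,0,0,0,0],[0.47,0,0,0,0,0,0],[0.44,0,0,0,0,0,0],[0.4,0,0,0,0,0,0],[0.3,0,0,0,0,0,0],[0.2,0,0,0,0,0,0],[0.2,0,0,0,0,0,0],[0.2,0,0,0,0,0,0],[0.2,0,0,0,0,0,0]]' 22; python3 d.py .5455 -.086 .1
```

```text
t: 6.4
tool_pos: [0.5463, -0.0857, 0.0345]
tool_rot: [-0.001, 3.141, 0.0]
contact_force: [0.0, 5.0, 4.0]
opening: 0.039
t 6.4 pos [ 0.5463 -0.0857  0.0345] open 0.039 F [0.03 4.98 4.02] W [ 0.921  0.039 -0.042]
toolaxes [[-1.0, -0.001, 0.0], [-0.001, 1.0, 0.0], [-0.0, 0.0, -1.0]] delta mm in tool axes [  0.8  -0.3 -65.5] q [-0.29  0.09  1.93  0.    1.13 -1.86]
```

```bash
python3 -m creep '[[0.2,0,0,-0.001,0,0,0],[0.2,0,0,-0.002,0,0,0],[0.2,0,0,-0.003,0,0,0],[0.2,0,0,-0.005,0,0,0],[0.2,0,0,-0.007,0,0,0],[0.2,0,0,-0.008,0,0,0],[0.2,0,0,-0.008,0,0,0],[0.2,0,0,-0.008,0,0,0],[0.2,0,0,-0.007,0,0,0],[0.2,0,0,-0.005,0,0,0],[0.2,0,0,-0.004,0,0,0],[0.2,0,0,-0.002,0,0,0],[0.2,0,0,0,0,0,0],[0.2,0,0,0,0,0,0],[0.2,0,0,0,0,0,0],[0.2,0,0,0,0,0,0],[0.2,0,0,0,0,0,0]]'; python3 d.py .5455 -.086 .034
python3 - <<'E'
from h import *
from station import get_image,ctrl
f=[]
for i in range(6):
    im=get_image("scene");f.append(ctrl.get_obs()["contact_force"])
print(np.mean(f,0).round(2),np.std(f,0).round(2))
c=im[170:330,120:320];cv2.imwrite("pics/s2.png",cv2.resize(c[:,:,::-1],None,fx=4,fy=4,interpolation=2))
E
```

```text
t: 8.1
tool_pos: [0.546, -0.0858, 0.0941]
tool_rot: [0.001, -3.141, -0.0]
contact_force: [0.5, 0.5, -2.8]
opening: 0.0385
t 8.1 pos [ 0.546  -0.0858  0.0941] open 0.0385 F [ 0.52  0.52 -2.84] W [-0.022 -0.001  0.007]
toolaxes [[-1.0, -0.001, -0.0], [-0.001, 1.0, 0.0], [0.0, 0.0, -1.0]] delta mm in tool axes [ 0.5 -0.2 60.1] q [-0.29  0.01  1.9  -0.    1.24 -1.86]
[ 0.07 -0.41 -3.47] [0.41 0.25 0.37]
```

View pics/s2.png

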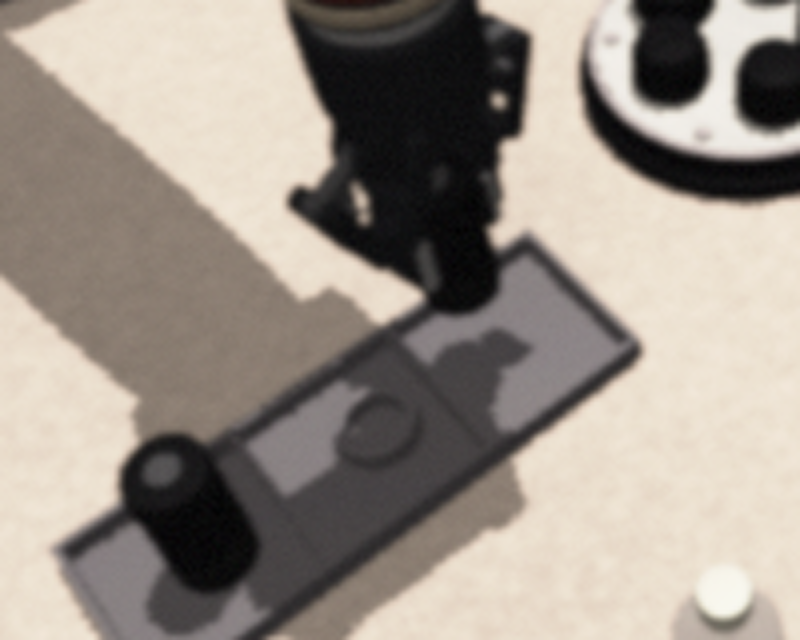

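The left plug hangs upright and clear (its foot at crop (465,295), above the compartment), and weighs about 3.5 N. I set it back.

```bash
python3 -m creep '[[0.2,0,0,0.003,0,0,0],[0.2,0,0,0.006,0,0,0],[0.2,0,0,0.008,0,0,0],[0.2,0,0,0.008,0,0,0],[0.2,0,0,0.008,0,0,0],[0.2,0,0,0.008,0,0,0],[0.2,0,0,0.006,0,0,0],[0.2,0,0,0.004,0,0,0],[0.2,0,0,0.003,0,0,0],[0.2,0,0,0.002,0,0,0],[0.2,0,0,0.001,0,0,0],[0.2,0,0,0,0,0,0],[0.2,0,0,0,0,0,0],[0.2,0,0,0,0,0,0]]'; python3 d.py .5455 -.086 .034
```

```text
t: 9.8
tool_pos: [0.5464, -0.0858, 0.0376]
tool_rot: [-0.002, 3.141, -0.0]
contact_force: [0.4, 0.0, -4.0]
opening: 0.0387
t 9.8 pos [ 0.5464 -0.0858  0.0376] open 0.0387 F [ 0.37  0.02 -4.02] W [0.034 0.002 0.004]
toolaxes [[-1.0, -0.001, 0.0], [-0.001, 1.0, -0.0], [-0.0, -0.0, -1.0]] delta mm in tool axes [ 0.9 -0.2  3.6] q [-0.29  0.09  1.92 -0.    1.13 -1.86]
```

```bash
python3 -m creep '[[0.2,0,0,0.0007,0,0,0],[0.2,0,0,0.0007,0,0,0],[0.2,0,0,0.0006,0,0,0],[0.2,0,0,0,0,0,0],[0.2,0,0,0,0,0,0]]'; python3 -m creep '[[0.2,0,0,0.0005,0,0,0],[0.2,0,0,0.0005,0,0,0],[0.2,0,0,0,0,0,0],[0.2,0,0,0,0,0,0]]'
```

```text
t: 10.3
tool_pos: [0.5461, -0.0858, 0.0353]
tool_rot: [0.002, -3.142, 0.0]
contact_force: [0.2, 0.5, -3.1]
opening: 0.0386
t: 10.7
tool_pos: [0.5462, -0.0858, 0.0345]
tool_rot: [-0.001, 3.141, -0.0]
contact_force: [-1.9, 0.7, -1.5]
opening: 0.0386
```

```bash
python3 -m creep '[[0.2,0,0,0.0004,0,0,0],[0.2,0,0,0,0,0,0],[0.2,0,0,0,0,0,0]]'
```

```text
t: 11.0
tool_pos: [0.5463, -0.0858, 0.0345]
tool_rot: [-0.002, 3.142, -0.0]
contact_force: [-2.4, 0.6, 4.0]
opening: 0.0387
```

```bash
python3 -m creep '[[0.44,0,0,0,0,0,0],[0.47,0,0,0,0,0,0],[0.5,0,0,0,0,0,0],[0.55,0,0,0,0,0,0],[0.65,0,0,0,0,0,0],[0.8,0,0,0,0,0,0],[1,0,0,0,0,0,0],[1,0,0,0,0,0,0],[1,0,0,0,0,0,0]]'; python3 -m creep '[[1,0,0,-0.005,0,0,0],[1,0,0,-0.01,0,0,0],[1,0,0,-0.015,0,0,0],[1,0,0,-0.02,0,0,0],[1,0,0,-0.025,0,0,0],[1,0,0,-0.025,0,0,0],[1,0,0,-0.02,0,0,0],[1,0,0,-0.01,0,0,0],[1,0,0,0,0,0,0]]'
python3 d.py .5145 -.2445 .16
python3 - <<'E'
from h import *
from station import get_image
im=get_image("scene")
for n,p in(("L",(.5455,-.086)),("R",(.5145,-.2445))):
    for thr in(None,70): print(n,fit("scene",im,p,.02,.004,.088,thr=thr))
c=im[170:330,120:320];cv2.imwrite("pics/s3.png",cv2.resize(c[:,:,::-1],None,fx=4,fy=4,interpolation=2))
E
```

```text
t: 11.9
tool_pos: [0.5462, -0.0858, 0.0339]
tool_rot: [-0.001, 3.142, -0.0]
contact_force: [0.4, 0.4, -0.0]
opening: 0.0853
t: 12.8
tool_pos: [0.5475, -0.0862, 0.1669]
tool_rot: [-0.002, 3.137, -0.002]
contact_force: [0.1, -0.5, 0.6]
opening: 0.0858
t 12.8 pos [ 0.5475 -0.0862  0.1669] open 0.0858 F [ 0.08 -0.53  0.58] W [ 0.02  -0.006 -0.029]
toolaxes [[-1.0, -0.001, 0.005], [-0.001, 1.0, -0.001], [-0.005, -0.001, -1.0]] delta mm in tool axes [  33.2 -158.3    6.9] q [-0.29 -0.07  1.84  0.    1.36 -1.86]
L (array([ 0.5442, -0.086 ]), np.float64(-93.96181128938676))
L (array([ 0.5482, -0.0887]), np.float64(-44.26654793038146))
R (array([ 0.5131, -0.2438]), np.float64(-69.35071189446616))
R (array([ 0.5158, -0.2452]), np.float64(-42.93655540012048))
```

View pics/s3.png

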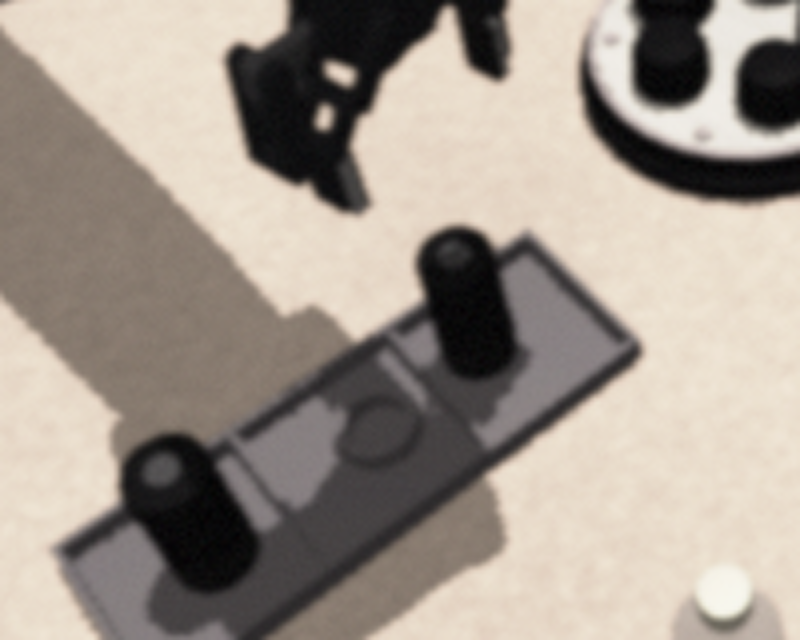

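The left plug stands upright where it was (top at crop (455,250)), with the nut untouched. Next is the right plug.

```bash
python3 -m creep '[[1,0.002,-0.008,0,0,0,0],[1,0.004,-0.018,0,0,0,0],[1,0.005,-0.024,0,0,0,0],[1,0.006,-0.029,0,0,0,0],[1,0.006,-0.029,0,0,0,0],[1,0.005,-0.024,0,0,0,0],[1,0.003,-0.018,0,0,0,0],[1,0.001,-0.008,0,0,0,0],[1,0,0,0.02,0,0,0],[1,0,0,0.02,0,0,0],[1,0,0,0.01,0,0,0],[1,0,0,0,0,0,0],[1,0,0,0,0,0,0]]';python3 d.py .5145 -.245 .034
```

```text
t: 14.15
tool_pos: [0.5144, -0.2436, 0.114]
tool_rot: [0.002, -3.141, -0.0]
contact_force: [0.8, -0.7, 0.0]
opening: 0.0857
t 14.15 pos [ 0.5144 -0.2436  0.114 ] open 0.0857 F [ 0.82 -0.71  0.  ] W [-0.076 -0.017 -0.01 ]
toolaxes [[-1.0, -0.001, -0.0], [-0.001, 1.0, 0.0], [0.0, 0.0, -1.0]] delta mm in tool axes [-0.1 -1.4 80. ] q [-0.57  0.02  1.85  0.    1.27 -2.15]
```

```bash
python3 -m creep '[[1,0,-0.001,0.005,0,0,0],[1,0,0,0.01,0,0,0],[1,0,0,0.01,0,0,0],[1,0,0,0.01,0,0,0],[1,0,0,0.01,0,0,0],[1,0,0,0.01,0,0,0],[1,0,0,0.01,0,0,0],[1,0,0,0.008,0,0,0],[1,0,0,0.005,0,0,0],[1,0,0,0.002,0,0,0],[1,0,0,0,0,0,0],[1,0,0,0,0,0,0],[1,0,0,0,0,0,0]]'; python3 -m creep '[[0.85,0,0,0,0,0,0],[0.72,0,0,0,0,0,0],[0.62,0,0,0,0,0,0],[0.57,0,0,0,0,0,0],[0.53,0,0,0,0,0,0],[0.5,0,0,0,0,0,0],[0.47,0,0,0,0,0,0],[0.44,0,0,0,0,0,0],[0.4,0,0,0,0,0,0],[0.3,0,0,0,0,0,0],[0.2,0,0,0,0,0,0],[0.2,0,0,0,0,0,0],[0.2,0,0,0,0,0,0],[0.2,0,0,0,0,0,0]]' 22
```

```text
t: 15.45
tool_pos: [0.5147, -0.2451, 0.0345]
tool_rot: [-0.001, 3.141, -0.001]
contact_force: [0.1, 0.5, -0.2]
opening: 0.0852
t: 16.85
tool_pos: [0.5143, -0.2448, 0.0339]
tool_rot: [-0.001, 3.142, 0.0]
contact_force: [-0.2, 1.4, 0.4]
opening: 0.039
```

```bash
python3 -m creep '[[0.2,0,0,-0.001,0,0,0],[0.2,0,0,-0.002,0,0,0],[0.2,0,0,-0.003,0,0,0],[0.2,0,0,-0.005,0,0,0],[0.2,0,0,-0.007,0,0,0],[0.2,0,0,-0.008,0,0,0],[0.2,0,0,-0.008,0,0,0],[0.2,0,0,-0.008,0,0,0],[0.2,0,0,-0.007,0,0,0],[0.2,0,0,-0.005,0,0,0],[0.2,0,0,-0.004,0,0,0],[0.2,0,0,-0.002,0,0,0],[0.2,0,0,0,0,0,0],[0.2,0,0,0,0,0,0],[0.2,0,0,0,0,0,0],[0.2,0,0,0,0,0,0],[0.2,0,0,0,0,0,0]]'; python3 d.py .5145 -.245 .034
python3 - <<'E'
from h import *
from station import get_image,ctrl
f=[]
for i in range(6):
    im=get_image("scene");f.append(ctrl.get_obs()["contact_force"])
print(np.mean(f,0).round(2),np.std(f,0).round(2))
c=im[170:350,100:300];cv2.imwrite("pics/s4.png",cv2.resize(c[:,:,::-1],None,fx=3,fy=3,interpolation=2))
E
```

```text
t: 18.55
tool_pos: [0.5142, -0.2448, 0.0937]
tool_rot: [0.001, -3.141, -0.0]
contact_force: [-0.4, 0.1, -0.7]
opening: 0.0388
t 18.55 pos [ 0.5142 -0.2448  0.0937] open 0.0388 F [-0.45  0.07 -0.68] W [ 0.     0.041 -0.006]
toolaxes [[-1.0, -0.001, -0.0], [-0.001, 1.0, 0.0], [0.0, 0.0, -1.0]] delta mm in tool axes [-0.3 -0.3 59.7] q [-0.57  0.05  1.86 -0.    1.24 -2.15]
[-0.05 -0.04 -1.1 ] [0.34 0.4  0.54]
```

View pics/s4.png

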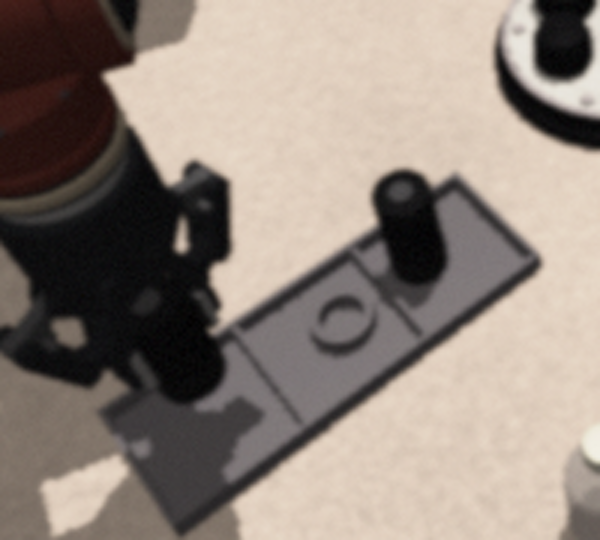

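```bash
python3 -m creep '[[0.2,0,0,0.003,0,0,0],[0.2,0,0,0.006,0,0,0],[0.2,0,0,0.008,0,0,0],[0.2,0,0,0.008,0,0,0],[0.2,0,0,0.008,0,0,0],[0.2,0,0,0.008,0,0,0],[0.2,0,0,0.006,0,0,0],[0.2,0,0,0.004,0,0,0],[0.2,0,0,0.003,0,0,0],[0.2,0,0,0.002,0,0,0],[0.2,0,0,0.001,0,0,0],[0.2,0,0,0.0005,0,0,0],[0.2,0,0,0.0005,0,0,0],[0.2,0,0,0.0005,0,0,0],[0.2,0,0,0.0005,0,0,0],[0.2,0,0,0,0,0,0],[0.2,0,0,0,0,0,0]]'; python3 d.py .5145 -.245 .034
```

```text
t: 20.55
tool_pos: [0.5143, -0.2448, 0.0349]
tool_rot: [-0.002, 3.142, -0.0]
contact_force: [-0.3, 0.0, -1.7]
opening: 0.0384
t 20.55 pos [ 0.5143 -0.2448  0.0349] open 0.0384 F [-0.27  0.04 -1.74] W [-0.065 -0.034 -0.041]
toolaxes [[-1.0, -0.001, 0.0], [-0.001, 1.0, -0.0], [-0.0, -0.0, -1.0]] delta mm in tool axes [-0.2 -0.2  0.9] q [-0.57  0.13  1.88  0.    1.13 -2.15]
```

The right plug was clearly off the floor and weighed only about 1.1 N, so the left one is the heavy one. Now I set the right one down the rest of the way.

```bash
python3 -m creep '[[0.2,0,0,0.0005,0,0,0],[0.2,0,0,0.0003,0,0,0],[0.2,0,0,0,0,0,0],[0.2,0,0,0,0,0,0]]'; python3 -m creep '[[0.2,0,0,0.0003,0,0,0],[0.2,0,0,0,0,0,0],[0.2,0,0,0,0,0,0]]'
```

```text
t: 20.95
tool_pos: [0.5143, -0.2448, 0.0341]
tool_rot: [0.002, -3.142, -0.0]
contact_force: [-0.3, 0.3, -0.1]
opening: 0.0387
t: 21.25
tool_pos: [0.5144, -0.2449, 0.034]
tool_rot: [-0.001, 3.141, -0.0]
contact_force: [-0.8, -0.4, -0.1]
opening: 0.0384
```

```bash
python3 -m creep '[[0.2,0,0,0.0004,0,0,0],[0.2,0,0,0,0,0,0],[0.2,0,0,0,0,0,0]]'
```

```text
t: 21.55
tool_pos: [0.5144, -0.2449, 0.0339]
tool_rot: [0.002, -3.142, -0.0]
contact_force: [-2.2, 0.9, 5.1]
opening: 0.0388
```

Firmly seated (+5 N). I release and go back over the left plug.

```bash
python3 -m creep '[[0.44,0,0,0,0,0,0],[0.47,0,0,0,0,0,0],[0.5,0,0,0,0,0,0],[0.55,0,0,0,0,0,0],[0.65,0,0,0,0,0,0],[0.8,0,0,0,0,0,0],[1,0,0,0,0,0,0],[1,0,0,0,0,0,0],[1,0,0,0,0,0,0],[1,0,0,-0.005,0,0,0],[1,0,0,-0.01,0,0,0],[1,0,0,-0.015,0,0,0],[1,0,0,-0.02,0,0,0],[1,0,0,-0.025,0,0,0],[1,0,0,-0.025,0,0,0],[1,0,0,-0.02,0,0,0],[1,0,0,-0.01,0,0,0],[1,0,0,0,0,0,0]]'
python3 -m creep '[[1,-0.002,0.008,0,0,0,0],[1,-0.004,0.018,0,0,0,0],[1,-0.005,0.024,0,0,0,0],[1,-0.006,0.030,0,0,0,0],[1,-0.006,0.029,0,0,0,0],[1,-0.005,0.024,0,0,0,0],[1,-0.003,0.018,0,0,0,0],[1,-0.001,0.008,0,0,0,0],[1,0,0,0.02,0,0,0],[1,0,0,0.02,0,0,0],[1,0,0,0.01,0,0,0],[1,0,0,0,0,0,0],[1,0,0,0,0,0,0]]'
python3 d.py .546 -.086 .034
python3 - <<'E'
from h import *
from station import get_image
im=get_image("scene")
for n,p in(("L",(.5455,-.086)),("R",(.5145,-.2445))): print(n,fit("scene",im,p,.02,.004,.088))
c=im[170:330,120:320];cv2.imwrite("pics/s5.png",cv2.resize(c[:,:,::-1],None,fx=3,fy=3,interpolation=2))
E
```

```text
t: 23.35
tool_pos: [0.5155, -0.2456, 0.1664]
tool_rot: [-0.002, 3.137, -0.004]
contact_force: [0.2, -0.2, -0.3]
opening: 0.0856
t: 24.65
tool_pos: [0.5461, -0.086, 0.1134]
tool_rot: [0.001, -3.141, -0.0]
contact_force: [0.6, 0.3, -0.3]
opening: 0.0856
t 24.65 pos [ 0.5461 -0.086   0.1134] open 0.0856 F [ 0.58  0.26 -0.31] W [-0.016 -0.008 -0.004]
toolaxes [[-1.0, -0.001, -0.0], [-0.001, 1.0, 0.0], [0.0, 0.0, -1.0]] delta mm in tool axes [ 0.1 -0.  79.4] q [-0.29 -0.02  1.89 -0.    1.27 -1.86]
L (array([ 0.5442, -0.086 ]), np.float64(-93.34316972078412))
R (array([ 0.5138, -0.2458]), np.float64(-66.4105232407167))
```

View pics/s5.png

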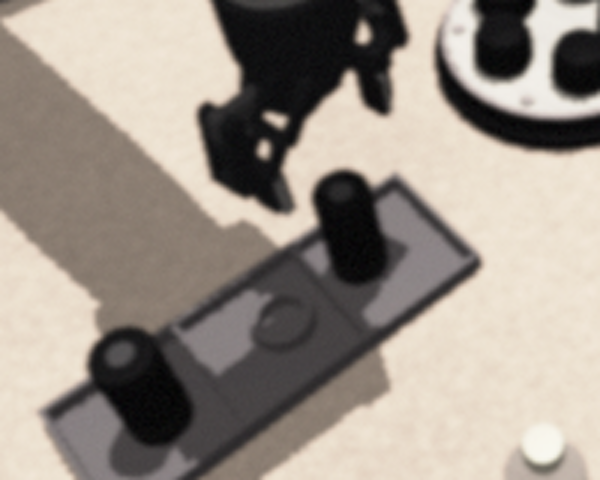

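Both plugs stand upright and the gripper is centred over the left one (top at crop (340,190)). I grasp and lift it.

```bash
python3 -m creep '[[1,0,0,0.005,0,0,0],[1,0,0,0.01,0,0,0],[1,0,0,0.01,0,0,0],[1,0,0,0.01,0,0,0],[1,0,0,0.01,0,0,0],[1,0,0,0.01,0,0,0],[1,0,0,0.01,0,0,0],[1,0,0,0.008,0,0,0],[1,0,0,0.005,0,0,0],[1,0,0,0.001,0,0,0],[1,0,0,0,0,0,0],[1,0,0,0,0,0,0],[1,0,0,0,0,0,0]]'; python3 -m creep '[[0.85,0,0,0,0,0,0],[0.72,0,0,0,0,0,0],[0.62,0,0,0,0,0,0],[0.57,0,0,0,0,0,0],[0.53,0,0,0,0,0,0],[0.5,0,0,0,0,0,0],[0.47,0,0,0,0,0,0],[0.44,0,0,0,0,0,0],[0.4,0,0,0,0,0,0],[0.3,0,0,0,0,0,0],[0.2,0,0,0,0,0,0],[0.2,0,0,0,0,0,0],[0.2,0,0,0,0,0,0],[0.2,0,0,0,0,0,0]]' 22
python3 -m creep '[[0.2,0,0,-0.001,0,0,0],[0.2,0,0,-0.002,0,0,0],[0.2,0,0,-0.003,0,0,0],[0.2,0,0,-0.005,0,0,0],[0.2,0,0,-0.007,0,0,0],[0.2,0,0,-0.01,0,0,0],[0.2,0,0,-0.012,0,0,0],[0.2,0,0,-0.012,0,0,0],[0.2,0,0,-0.012,0,0,0],[0.2,0,0,-0.012,0,0,0],[0.2,0,0,-0.011,0,0,0],[0.2,0,0,-0.008,0,0,0],[0.2,0,0,-0.005,0,0,0],[0.2,0,0,-0.003,0,0,0],[0.2,0,0,-0.001,0,0,0],[0.2,0,0,0,0,0,0],[0.2,0,0,0,0,0,0],[0.2,0,0,0,0,0,0]]'; python3 d.py .4965 .1625 .13
```

```text
t: 26.0
tool_pos: [0.5466, -0.0859, 0.035]
tool_rot: [-0.001, 3.141, -0.001]
contact_force: [-0.1, 0.3, -0.0]
opening: 0.0858
t: 27.4
tool_pos: [0.5462, -0.0857, 0.0345]
tool_rot: [-0.001, 3.141, 0.0]
contact_force: [0.1, 1.0, 1.0]
opening: 0.0386
t: 29.2
tool_pos: [0.5459, -0.0857, 0.1379]
tool_rot: [0.002, -3.141, -0.0]
contact_force: [-0.5, -0.4, -2.5]
opening: 0.0386
t 29.2 pos [ 0.5459 -0.0857  0.1379] open 0.0386 F [-0.49 -0.35 -2.46] W [-0.008  0.026 -0.033]
toolaxes [[-1.0, -0.001, -0.001], [-0.001, 1.0, 0.0], [0.001, 0.0, -1.0]] delta mm in tool axes [ 49.1 248.3   8. ] q [-0.29 -0.04  1.87 -0.    1.32 -1.86]
```

```bash
python3 -m creep '[[0.2,0.0005,0.003,0,0,0,0],[0.2,0.0015,0.007,0,0,0,0],[0.2,0.0025,0.012,0,0,0,0],[0.2,0.003,0.016,0,0,0,0],[0.2,0.0038,0.019,0,0,0,0],[0.2,0.0038,0.019,0,0,0,0],[0.2,0.0038,0.019,0,0,0,0],[0.2,0.0038,0.019,0,0,0,0],[0.2,0.0038,0.019,0,0,0,0],[0.2,0.0038,0.019,0,0,0,0],[0.2,0.0038,0.019,0,0,0,0],[0.2,0.0038,0.019,0,0,0,0],[0.2,0.0038,0.019,0,0,0,0],[0.2,0.003,0.017,0,0,0,0],[0.2,0.0025,0.012,0,0,0,0],[0.2,0.0015,0.007,0,0,0,0],[0.2,0.0005,0.003,0,0,0,0],[0.2,0,0,0,0,0,0],[0.2,0,0,0,0,0,0],[0.2,0,0,0,0,0,0]]'; python3 d.py .4965 .1625 .12
python3 - <<'E'
from h import *
from station import get_image
im=get_image("scene");a=im[60:220,220:400];t=get_image("top");b=t[150:310,210:370]
S=lambda x:cv2.resize(x[:,:,::-1],None,fx=3,fy=3,interpolation=2)
cv2.imwrite("pics/s6.png",cv2.resize(a[:,:,::-1],None,fx=3.6,fy=3.6,interpolation=2));cv2.imwrite("pics/t6.png",S(b))
np.savez("pics/6.npz",s=im,t=t)
E
```

```text
t: 31.2
tool_pos: [0.4969, 0.1616, 0.1384]
tool_rot: [0.0, -3.142, 0.0]
contact_force: [0.0, -0.6, -2.8]
opening: 0.0386
t 31.2 pos [0.4969 0.1616 0.1384] open 0.0386 F [ 0.03 -0.57 -2.76] W [-0.073  0.     0.013]
toolaxes [[-1.0, -0.0, -0.0], [-0.0, 1.0, -0.0], [0.0, -0.0, -1.0]] delta mm in tool axes [ 0.4  0.9 18.4] q [ 0.17 -0.12  1.94 -0.    1.32 -1.4 ]
```

View pics/s6.png

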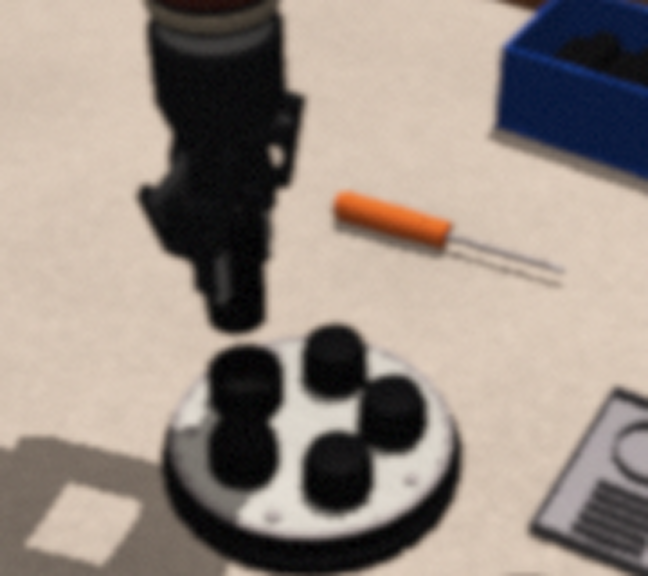

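```bash
cat > fitp.py <<'E'
from h import *
d=np.load("pics/6.npz");I={"scene":d["s"],"top":cv2.imread("pics/top0.png")[:,:,::-1].copy()}
# closure model: centre, yaw, cap radius; all 5 dark cylinders on bright plate, both views
def mask(c,p,S=4):
    x,y,th,rc=p;m=np.zeros((400*S,640*S),np.uint8)
    cv2.fillPoly(m,[hull(c,cyl(x,y,.105,0,.03),S)],2)
    cv2.fillConvexPoly(m,hull(c,cyl(x,y,.1045,.03,.03),S),1)
    for i in range(5):
        a=th+i*2*np.pi/5;q=(x+.055*np.cos(a),y+.055*np.sin(a))
        cv2.fillConvexPoly(m,hull(c,cyl(*q,*((.027,.03,.058) if i==0 else (rc,.03,.066))),S),2)
    return m
for c in("top","scene"):
    g=cv2.resize(cv2.cvtColor(I[c],cv2.COLOR_RGB2GRAY),None,fx=4,fy=4,interpolation=cv2.INTER_CUBIC).astype(float)
    g=np.clip(g,0,150)
    def cost(p): m=mask(c,p);return g[m==2].mean()-g[m==1].mean()
    r=minimize(cost,[.5516,.160,3.08,.022],method="Nelder-Mead",options=dict(initial_simplex=np.array([.5516,.160,3.08,.022])+np.array([[0,0,0,0],[.004,0,0,0],[0,.004,0,0],[0,0,.08,0],[0,0,0,.003]]),xatol=1e-5,fatol=1e-3))
    x,y,th,rc=r.x;print(c,r.x.round(4),round(r.fun,1),"port",np.round([x+.055*np.cos(th),y+.055*np.sin(th)],4))
a=cv2.resize(I["scene"][110:200,260:370,::-1],None,fx=6,fy=6,interpolation=2)
def ring(X,col): cv2.polylines(a,[(((proj("scene",X)-[260,110])+.5)*6-.5).round().astype(np.int32)],True,col,1)
C=lambda x,y,r,z:cyl(x,y,r,z,z)[:39]
x,y=.4965,.1625
ring(C(x,y,.027,.058),(0,0,255));ring(C(x,y,.0225,.058),(0,255,255))
ring(C(.4969,.1616,.02,.1079),(0,255,0));ring(C(.4969,.1616,.02,.13),(0,255,0))
a=cv2.convertScaleAbs(a,alpha=1.5,beta=30)
cv2.imwrite("pics/o6.png",a)
E
python3 fitp.py
```

```text
top [0.5509 0.1598 3.1008 0.0221] -77.2 port [0.496  0.1621]
scene [0.5483 0.1651 3.1041 0.0209] -95.9 port [0.4934 0.1672]
```

View pics/o6.png

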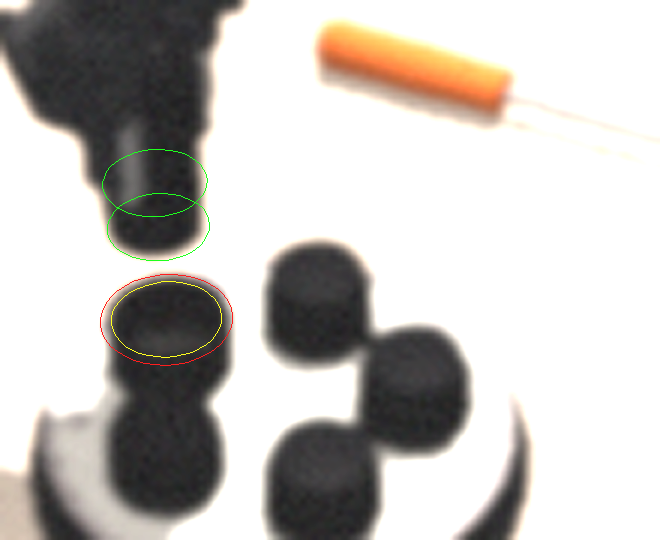

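```bash
python3 - <<'E'
import re
s=open("fitp.py").read().replace('"scene":d["s"]','"scene":cv2.imread("pics/scene0.png")[:,:,::-1].copy()').split("a=cv2.resize(I")[0]
exec(s)
im=d["s"];t=d["t"]
# free-edge: half-level boundary of port/plug columns in scene: subpixel left/right edges along rows
g=cv2.cvtColor(im,cv2.COLOR_RGB2GRAY).astype(float)
def edges(row,u0,u1,img=g):
    l=img[row,u0:u1+1];i=np.where(l<100)[0];a,b=i[0],i[-1]
    f=lambda p,q:(l[p]-100)/(l[p]-l[q])
    return round(u0+a-1+f(a-1,a),2),round(u0+b+f(b,b+1),2)
for r in (145,147,149): print("plug row",r,edges(r,270,302))
for r in (160,163,166): print("port row",r,edges(r,270,302))
col=g[140:170,285];print("col285",col.round().tolist())
for n,X in(("plug",cyl(.4969,.1616,.02,.1079,.14)),("port",cyl(.4965,.1625,.027,.03,.058))):
    p=proj("scene",X);print(n,p.min(0).round(2),p.max(0).round(2))
# plug held: fit xy for lower part
for z in(.1079,.110): print(z,fit("scene",im,(.4969,.1616),.02,z,z+.02))
E
```

```text
top [0.5509 0.1598 3.1008 0.0221] -77.2 port [0.496  0.1621]
scene [0.548  0.1658 3.11   0.0215] -100.5 port [0.493  0.1676]
plug row 145 (np.float64(276.9), np.float64(293.18))
plug row 147 (np.float64(277.4), np.float64(293.16))
plug row 149 (np.float64(277.93), np.float64(292.58))
port row 160 (np.float64(278.18), np.float64(297.19))
port row 163 (np.float64(277.19), np.float64(298.04))
port row 166 (np.float64(277.48), np.float64(298.11))
col285 [11.0, 13.0, 9.0, 2.0, 6.0, 11.0, 12.0, 5.0, 11.0, 9.0, 9.0, 24.0, 81.0, 143.0, 168.0, 140.0, 77.0, 28.0, 10.0, 8.0, 5.0, 9.0, 4.0, 7.0, 10.0, 15.0, 22.0, 23.0, 18.0, 14.0]
plug [276.29 130.99] [294.46 152.99]
port [276.26 155.23] [298.73 178.54]
0.1079 (array([0.4969, 0.161 ]), np.float64(-86.75291148133883))
0.11 (array([0.4976, 0.1589]), np.float64(-87.34916165266853))
```

The overlay shows the port mouth at crop (169,320) on its predicted ring. The plug foot at (155,225) sits about 1–2 mm towards -x of the TCP axis, which agrees with the pre-grasp fit. I nudge it and lower to about 30 mm above the mouth.

```bash
python3 -m creep '[[0.2,-0.0005,0.0004,0.001,0,0,0],[0.2,-0.0007,0.0005,0.003,0,0,0],[0.2,0,0,0.004,0,0,0],[0.2,0,0,0.004,0,0,0],[0.2,0,0,0.003,0,0,0],[0.2,0,0,0.002,0,0,0],[0.2,0,0,0.001,0,0,0],[0.2,0,0,0,0,0,0],[0.2,0,0,0,0,0,0],[0.2,0,0,0,0,0,0],[0.2,0,0,0,0,0,0],[0.2,0,0,0,0,0,0],[0.2,0,0,0,0,0,0],[0.2,0,0,0,0,0,0]]'; python3 d.py .4975 .1625 .12
python3 - <<'E'
from h import *
from station import get_image
im=get_image("scene")
g=cv2.cvtColor(im,cv2.COLOR_RGB2GRAY).astype(float)
def edges(row,u0,u1):
    l=g[row,u0:u1+1];i=np.where(l<100)[0];a,b=i[0],i[-1];f=lambda p,q:(l[p]-100)/(l[p]-l[q])
    return u0+a-1+f(a-1,a),u0+b+f(b,b+1)
for r in(148,150,152,162,164,166):
    e=edges(r,268,304);print(r,np.round(e,2),round(sum(e)/2,2))
for n,X in(("foot",[.4963,.1625,.09]),("mouth",[.4963,.1625,.058])): print(n,proj("scene",X).round(2))
a=im[100:330,120:370];cv2.imwrite("pics/s7.png",cv2.resize(a[:,:,::-1],None,fx=3,fy=2.6,interpolation=2))
E
```

```text
t: 32.7
tool_pos: [0.4979, 0.1631, 0.1204]
tool_rot: [-0.001, 3.142, 0.0]
contact_force: [-0.4, 1.2, -3.7]
opening: 0.0386
t 32.7 pos [0.4979 0.1631 0.1204] open 0.0386 F [-0.45  1.2  -3.74] W [0.031 0.021 0.011]
toolaxes [[-1.0, -0.001, 0.0], [-0.001, 1.0, 0.0], [-0.0, 0.0, -1.0]] delta mm in tool axes [ 0.4 -0.6  0.4] q [ 0.17 -0.09  1.95  0.    1.29 -1.4 ]
148 [277.6  294.22] 285.91
150 [278.16 294.24] 286.2
152 [278.57 294.18] 286.37Traceback (most recent call last):
  File "<stdin>", line 9, in <module>
  File "<stdin>", line 7, in edges
  File "<stdin>", line 6, in <lambda>
IndexError: index 37 is out of bounds for axis 0 with size 37
```

```bash
python3 - <<'E'
from h import *
from station import get_image
im=get_image("scene")
for n,X in(("foot",[.4963,.1625,.09]),("mouth",[.4963,.1625,.058])): print(n,proj("scene",X).round(2))
for n,p in(("R",(.5145,-.2445)),): print(n,fit("scene",im,p,.02,.004,.088))
a=im[100:330,120:370];cv2.imwrite("pics/s7.png",cv2.resize(a[:,:,::-1],None,fx=3,fy=2.6,interpolation=2))
E
```

```text
foot [[286.42 152.74]]
mouth [[287.22 162.61]]
R (array([ 0.5138, -0.2452]), np.float64(-82.04329427083334))
```

View pics/s7.png

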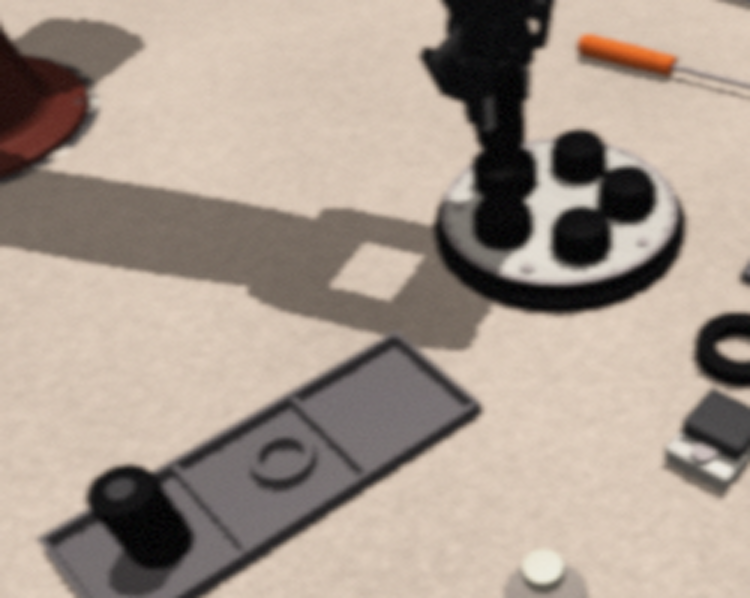

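The heavy plug is above the port: foot centre measured at column 286.4, predicted 286.42. The light plug stands in its own compartment and nothing else has moved. I hand it in.

```bash
python3 -c "
from station import finish_job;print(finish_job())"
```

```text
the job is handed in; nothing more can be done
None
```

The left plug is the heavier one, and the arm finished holding it upright over the open port. I handed the job in at about 33 s of the 64 s allowed.

**Weighing:** I lifted the left plug at a 22 N grip and read about 3.5 N, then set it back upright in its compartment. The right plug read about 1.1 N. I put it back in its own compartment and picked up the left one again.

**Last checks:**
- **Height:** the plug's foot is about 3 cm above the port mouth. The wrist still read about 3.7 N downward, consistent with the heavy plug.
- **Centring:** across the scene camera's line of sight, the foot was within about 1 mm of the port's centre. Along it I could only judge to about 1–2 mm.
- **Right plug:** it stands upright within about 1 mm of where it started. The nut and the other items in the last picture look untouched.

**Disagreement:** one fit of the whole end plate in the scene camera put the port about 3 mm off in x and 5 mm off in y. I rejected it as bias from the dark shapes shrinking in the image, since the top view and the direct port fits in both cameras agreed to about 2–3 mm. I could not check the final pose from the top camera, because the gripper should hide the port there.

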